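# Slide back the spares cover and fetch the fuse

## Task

Slide the grey cover plate of the black spares holder sideways onto the holder's empty green deck, without lifting or tipping it, until all three pockets are fully open to view. Then lift the white fuse out of whichever pocket holds it and lay it down flat and gently, not dropped, inside the blue kit tray, and let go. Leave the cover open, the relay and brass spacer in their pockets, and the circuit board, grey instrument and hand tools where they are.

Things in the scene. Friction and masses are not known exactly. Their poses are not given: they have to be found in the camera images.
- holder: Black spares holder, fixed, 208 (x) by 245 (y) by 38 mm; origin on the bench under the middle pocket's centre. Three open pockets in a row along its x, at x = -62, 0, +62 mm, y = 0, each 56 (x) by 94 mm (y), floor 8 mm and rim 30 mm above the bench. On its -y side a green deck. Lips 8 mm higher than the rims surround pockets and deck (inner faces x = -98 and 98, y = 58 and -175 mm).
- deck (a point): Centre of the top of the holder's empty green deck, where the cover goes: level with the pocket rims, 30 mm above the bench, at holder y = -111 mm; the deck runs from holder y = -47 to -175 mm. The cover slides along the holder's y only and meets the end lip when its centre is at holder y = -122 mm.
- cover: Loose opaque grey plate, 191 (x) by 106 (y) by 6 mm, 0.2 to 0.45 kg, flat on the pocket rims between the lips, axes along the holder's; origin at the centre of its underside, 30 mm above the bench. It starts within 4 mm of holder y = 0, hiding all three pockets; they are clear when its centre is past holder y = -100 mm. A few newtons slide it.
- rib (a point): Middle of the orange rib standing on the cover's centre: 70 mm long (cover x), 12 mm thick (cover y), 22 mm high, from 6 to 28 mm above the cover's underside; this point is 17 mm above the cover's underside.
- fuse_mid (a point): Centre of the spare fuse, a square bar 40 (its x) by 16 by 16 mm, white ceramic with a steel cap on each end, about 25 g, loose and flat on the floor of one of the three pockets (which one varies); its length lies within 0.2 rad of the holder's x, and its centre within 7 mm of the pocket's centre.
- relay_mid (a point): Centre of a blue relay, 28 by 22 by 15 mm, in another pocket: leave it.
- spacer_mid (a point): Centre of a brass spacer ring, 26 mm across and 12 mm high, in the remaining pocket: leave it.
- kit_tray: Blue open tray, fixed, 130 (x) by 150 (y) by 28 mm high, walls and floor 4 mm thick; origin at the centre of its underside on the bench.
- board: Green circuit board, 100 by 130 mm, lying loose beyond the holder; origin at the centre of its underside. Leave it.
- instrument: Grey instrument box with a dark top, 90 by 130 by 48 mm, loose beyond the holder; origin at the centre of its underside. Leave it.
- driver: Red-handled screwdriver lying on the bench to the robot's right. Leave it.
- pliers: Blue-handled pliers lying on the bench to the robot's right, about 160 mm long. Leave them.
- fuse: The same fuse; origin at the centre of its underside, x along its length.

How it is judged:
On the way, in this order (a step that is already met when the one before it is completed fails the run):
1. the cover is slid onto the deck, clear of the pockets, with the fuse still in its pocket (y of cover in the frame of holder below -0.097 m and z of fuse_mid in the frame of holder below 0.03 m), for 0.2 s.
2. the fuse is lifted clear of the holder (z of fuse_mid in the frame of holder above 0.045 m), for 0.1 s.
At the end, for the whole second after the job is handed in: Cover flat on the holder, its centre past holder y = -97 mm; fuse released, at rest, flat on the floor of the blue tray (centre inside the walls, under 18 mm above the bench); relay and spacer in their pockets, within 40 mm of their starts (y of cover in the frame of holder below -0.097 m and z of cover in the frame of holder below 0.035 m and x of fuse_mid in the frame of kit_tray between -0.059 and 0.059 m and y of fuse_mid in the frame of kit_tray between -0.069 and 0.069 m and z of fuse_mid in the frame of kit_tray below 0.018 m and linear speed of each of fuse, cover below 0.03 m/s and distance of each of relay_mid, spacer_mid from where it was at the start of the episode below 0.04 m and z of each of relay_mid, spacer_mid in the frame of holder below 0.03 m); the robot touches nothing.
It fails at once if the cover is lifted more than 15 mm or tipped more than 0.2 rad (z of cover in the frame of holder above 0.045 m or angle between cover's own z axis and vertical above 0.2 rad).
It fails at once if the fuse is dropped or thrown: faster than 0.65 m/s while not held (a fall of more than about 20 mm) (linear speed of fuse above 0.65 m/s and contact force between the fingers and fuse below 0.05 N).
It fails at once if the relay or the spacer leaves its place (40 mm) (distance of any of relay_mid, spacer_mid from where it was at the start of the episode above 0.04 m).
It fails at once if the circuit board, instrument, screwdriver or pliers are shifted by more than 40 mm (distance of any of board, instrument, driver, pliers from where it was at the start of the episode above 0.04 m).
It also fails if it takes over 51 s, if anything falls off the work surface, if the arm or the gripper's body presses on something with over 40 N, if the wrist force passes 120 N, or if a joint passes its speed limit or range.

## Robot

A 6-joint arm with a two-finger parallel gripper is mounted at the origin on the work surface. World frame = base frame: x ahead of the robot, y to its left, z up, the work surface at z = 0. Lengths are in m, angles in rad, forces in N, time in s.
With the tool pointing down it reaches from about 0.325 to 0.775 m from the base axis. Payload 5.5 kg.
Tool frame: the origin (TCP) lies midway between the tips of the shut fingers; the grasp point (between the pads) lies behind it (grasp_offset is the z of the grasp point in the tool frame, in m); z points along the fingers, y is the direction in which the jaws open and shut (so a half turn about z gives the same grasp; the last joint's range is limited). The gripper opens to 85 mm and grips with 20 to 120 N. Pads are 22 mm wide; open, the fingers measure 114 mm over their backs; the gripper's body (76 mm by 85 mm) begins 54 mm behind the grasp point. The pads swing forward as they close: fully open they stand 13 mm farther back than shut.
Start: joints at [-1.197, 0.091, 1.231, -0, 1.82, -0.057], TCP at [0.251, -0.545, 0.231] pointing down, gripper open.
Joint ranges: [-2.87, 2.87], [-0.86, 2.18], [0.17, 2.46], [-1.51, 4.65], [0.06, 2.69], [-2.65, 2.65]. Speed limits (rad/s): [2.57, 2.57, 3.01, 3.14, 3.14, 3.14].

## Interface

Orientations are given as a rotation vector (axis times angle).
In Python, from station import get_obs, grab_frame, sign_off, boxes_of, grasp_offset gives the robot as it stands.
- The arm moves only by the tool arm_command, never from a script. Its argument "increments" is a list that holds one entry, the list of rows, each a list of 5 numbers: the finger opening in m, from 0 to 0.0854, then the shift along the tool's x, y, z in m, then the turn about the tool's z in rad. In form: [[[hand, dx, dy, dz, roll], ...]]. A call has 1 to 8 rows; each row shifts and turns the commanded pose from where the row before left it, along the tool's axes as they then stand; what a row does not reach is not made up. A row lasts 1/12 s, in which the tool goes at most 41.7 mm and 7.16 degrees, less where a joint would pass 70% of its speed; a pose out of reach is approached as far as the arm can. A call is refused whole if a number of a shift passes 0.0417 or a number of a turn 0.125, either way. A call with a gripper value outside its range is refused whole. The fingers move at their own pace and stop on an object; "grip_force" is the grip in N (left out, the last holds). Time passes only in rows, so rows that do not move let the fingers close. It gives the time, the measured TCP pose, the force and the opening at its end, in the units of the state.
- get_obs(): the state, without advancing time (a new reading comes with each control period).
- grab_frame(name): name is "scene" or "top"; returns a dict with "color" (420x560x3 uint8, blue, green, red), "depth" (420x560 float32, m along the optical axis (not along the pixel's ray), 0 where there is no reading), "mtx" (3x3 intrinsics, pixels), "T" (4x4, takes a point from camera to world coordinates). Camera axes: x right, y down, z forward; pixel columns grow to the right and rows downward; lengths in m; the calibration is good to about 2 mm. A picture is of the moment at which its call begins.
- sign_off(): hands the job in, once; it reports no verdict.
Trained networks look in the newest picture that a camera, given by its name, has taken for a name from the list of things; names that differ only in an ending like _2 or _b are one class to them, and where a whole thing is asked for, a point or a joint stands for the part that bears it (a point fixed in the world has none). Each returns a list of dicts, best first, with "score" (0 to 1); they miss things now and then, are a little off and sometimes report something else, mostly with a low value. They report only what shows in the picture. A call takes as long as a camera call.
- boxes_of(thing, camera): "point" ([column, row] in pixels, amid what is visible of it).
The state is a dict: "time_s": time; "joint_pos": joint angles; "dq": joint speeds; "joint_efforts": joint torques, N m; "eef_pos": TCP position; "tool_rot": TCP orientation; "contact_force": force on the tool from outside, world axes, zero at the start; "wrist_torque": the same for the moment, N m; "gripper_width": opening from 0.0 (shut) to 1.0 (fully open).
Only numpy, scipy, OpenCV 4.12 (cv2) and the standard library are available. Lean on these libraries where they do the work, as an engineer would, in place of code of your own. Each camera call takes 0.05 s, during which the arm holds its last target.

## Working session

There is one attempt and no reset: what is moved stays moved. The work goes in short steps, Python scripts to look and compute and a tool call to move; the robot and the scene stay as the last step left them, time stands still between calls to the robot, and variables do not carry over. Pictures are saved under pics/ and viewed, and the job is handed in when it is done.

Besides the shell and the picture viewer there is one more tool, called after "Call:" as name(argument=value, ...) on one line, values as JSON. arm_command: Moves the arm, as the interface text tells. Its arguments: {"type":"object","properties":{"increments":{"type":"array"},"grip_force":{"type":"number"}},"required":["increments"]}

```bash
mkdir -p pics
cat > h.py <<'E'
import numpy as np,cv2
from station import *
def P(f,u,v,z=None):
    K=f["mtx"];T=f["T"];r=np.linalg.inv(K)@np.array([u,v,1.])
    if z is None:
        d=np.median(f["depth"][int(v)-1:int(v)+2,int(u)-1:int(u)+2]);p=r*d
        return T[:3,:3]@p+T[:3,3]
    w=T[:3,:3]@r;return T[:3,3]+w*(z-T[2,3])/w[2]
def cloud(f):
    K=f["mtx"];h,w=f["depth"].shape;v,u=np.mgrid[:h,:w];d=f["depth"]
    p=np.stack([(u-K[0,2])/K[0,0]*d,(v-K[1,2])/K[1,1]*d,d],-1)
    return p@f["T"][:3,:3].T+f["T"][:3,3]
E
python3 - <<'E'
from h import *
o=get_obs();print({k:np.round(v,3) for k,v in o.items()},grasp_offset)
for c in["top","scene"]:
    f=grab_frame(c);cv2.imwrite(f"pics/{c}0.png",f["color"]);print(c,np.round(f["T"],3).tolist())
    for n in["holder","cover","rib","kit_tray","deck","board","instrument","driver","pliers"]:
        b=boxes_of(n,c)
        for x in b[:2]:
            u,v=x["point"];print(n,round(x["score"],2),int(u),int(v),np.round(P(f,u,v),3))
E
```

```text
{'time_s': np.float64(0.0), 'joint_pos': array([-1.197,  0.092,  1.232, -0.   ,  1.82 , -0.057]), 'dq': array([-0.002,  0.   , -0.002,  0.001,  0.002, -0.   ]), 'joint_efforts': array([ 0.0000e+00, -4.5873e+01, -4.1802e+01, -0.0000e+00,  1.2000e-02,
        0.0000e+00]), 'eef_pos': array([ 0.25 , -0.545,  0.23 ]), 'tool_rot': array([-3.067, -0.671,  0.   ]), 'contact_force': array([-0.521, -0.611, -0.471]), 'wrist_torque': array([ 0.042, -0.014,  0.024]), 'gripper_width': np.float64(1.002)} -0.0187
top [[-0.012, -0.994, 0.108, 0.484], [-1.0, 0.013, 0.006, -0.048], [-0.007, -0.108, -0.994, 1.221], [0.0, 0.0, 0.0, 1.0]]
holder 0.74 327 235 [ 0.522 -0.158  0.031]
cover 0.92 283 238 [ 0.517 -0.05   0.058]
rib 0.97 284 237 [ 0.519 -0.053  0.058]
kit_tray 0.86 134 236 [0.527 0.316 0.004]
deck 0.96 332 234 [ 0.525 -0.169  0.03 ]
board 0.68 238 140 [0.767 0.059 0.002]
instrument 0.96 312 128 [ 0.781 -0.124  0.049]
instrument 0.23 286 238 [ 0.516 -0.058  0.038]
driver 0.74 330 234 [ 0.526 -0.166  0.03 ]
driver 0.69 425 280 [ 0.413 -0.39   0.025]
pliers 0.82 429 176 [ 0.668 -0.417  0.003]
scene [[-0.332, 0.758, -0.562, 1.185], [0.943, 0.267, -0.197, 0.171], [0.001, -0.596, -0.803, 0.893], [0.0, 0.0, 0.0, 1.0]]
holder 0.69 252 175 [ 0.549 -0.144  0.028]
cover 0.83 290 176 [ 0.541 -0.042  0.057]
rib 0.84 288 176 [ 0.542 -0.046  0.055]
kit_tray 0.85 430 223 [0.524 0.32  0.002]
deck 0.93 254 179 [ 0.557 -0.134  0.028]
board 0.63 305 276 [0.763 0.071 0.002]
instrument 0.55 222 256 [ 0.8   -0.113  0.046]
driver 0.54 190 124 [ 0.426 -0.386  0.023]
pliers 0.62 145 190 [ 0.672 -0.395  0.009]
```

View pics/top0.png

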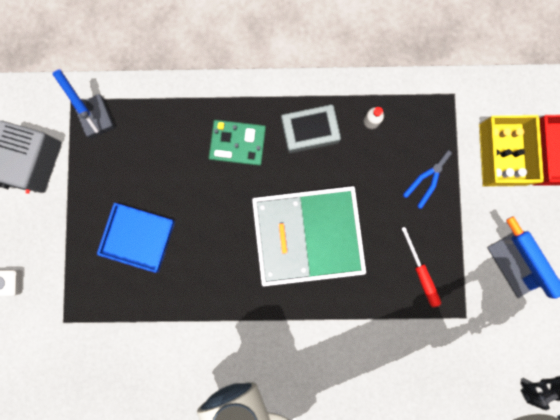

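Run:
```python
from h import *
f=grab_frame("top");p=cloud(f)
z=p[...,2];X=p[...,0];Y=p[...,1]
roi=(X>.35)&(X<.68)&(Y>-.3)&(Y<.12)
for lo,hi,n in[(.05,.064,'rib'),(.0335,.0368,'cov'),(.0368,.042,'lips'),(.0285,.032,'deck')]:
    m=(roi&(z>lo)&(z<hi)).astype(np.uint8)
    k,l,s,c=cv2.connectedComponentsWithStats(m)
    i=1+s[1:,4].argmax();q=p[l==i][:,:2].astype(np.float32)
    print(n,s[i,4],np.round(cv2.minAreaRect(q),3) if 0 else cv2.minAreaRect(q),np.median(p[l==i][:,2]))
roi=(Y>.2)&(Y<.45)&(X>.4)&(X<.68)
m=roi&(z>.015)&(z<.04);print('tray',cv2.minAreaRect(p[m][:,:2].astype(np.float32)))
```

```text
rib 146 ((0.5177751183509827, -0.04965248331427574), (0.06698412448167801, 0.011936957016587257), 5.637091159820557) 0.057744541381561154
cov 1646 ((0.5176671743392944, -0.04802808165550232), (0.20571932196617126, 0.11708907783031464), 5.928260803222656) 0.03537896962080933
lips 204 ((0.5701903104782104, -0.033576708287000656), (0.07837339490652084, 0.06586556881666183), 22.62137222290039) 0.03806775782378535
deck 2322 ((0.5291842222213745, -0.15877968072891235), (0.19668251276016235, 0.13929665088653564), 5.811633110046387) 0.030182674920106622
tray ((0.5253763198852539, 0.3079809248447418), (0.15100990235805511, 0.13038718700408936), 72.64618682861328)
```

The top view shows the cover with its orange rib at about (284,237), the green deck to its right at about (332,234), and the blue tray at about (135,237). The holder's yaw is about 5.8°, and the cover and deck sizes and heights match the task. I'll turn the tool to the holder's axes and descend.

Call:
arm_command(increments=[[[0.06, 0, 0, 0.02, 0.11], [0.06, 0, 0, 0.02, 0.11], [0.06, 0, 0, 0.02, 0.11], [0.06, 0.02, -0.03, 0, 0], [0.06, 0.02, -0.03, 0, 0], [0.06, 0.02, -0.03, 0, 0], [0.06, 0.02, -0.03, 0, 0], [0.06, 0.02, -0.03, 0, 0]]], grip_force=25)

```text
time_s: 1.72
eef_pos: [0.3353, -0.3844, 0.1712]
tool_rot: [3.138, 0.157, 0.0]
contact_force: [0.9, -0.1, -0.5]
gripper_width: 0.7
```

```bash
cat >> h.py <<'E'
from scipy.spatial.transform import Rotation as R
def rel(x,y,z):
    o=get_obs();M=R.from_rotvec(o["tool_rot"]).as_matrix()
    print("t",o["time_s"],"pos",np.round(o["eef_pos"],4),"yaw",np.round(np.degrees(np.arctan2(M[1,0],M[0,0])),2),"F",np.round(o["contact_force"],1),"w",o["gripper_width"])
    print("need tool",np.round(M.T@(np.array([x,y,z])-o["eef_pos"]),4))
E
python3 -c "
from h import *
rel(.518,-.0495,.11)"
```

```text
t 1.7167 pos [ 0.3353 -0.3844  0.1712] yaw 5.74 F [ 0.9 -0.1 -0.5] w 0.7001622083467685
need tool [ 0.2152 -0.315   0.0613]
```

Call:
arm_command(increments=[[[0.06, 0.02, -0.03, 0, 0], [0.06, 0.02, -0.03, 0, 0], [0.06, 0.02, -0.03, 0, 0], [0.06, 0.02, -0.03, 0, 0], [0.06, 0.02, -0.03, 0, 0], [0.06, 0.02, -0.03, 0, 0], [0.06, 0.02, -0.03, 0, 0], [0.06, 0.02, -0.03, 0, 0]]])

```text
time_s: 2.38
eef_pos: [0.4705, -0.1293, 0.1716]
tool_rot: [3.137, 0.158, 0.001]
contact_force: [0.6, -0.2, -0.1]
gripper_width: 0.703
```

Call:
arm_command(increments=[[[0.06, 0.025, -0.03, 0, 0], [0.06, 0.03, -0.03, 0.0, 0], [0.05, 0, -0.015, 0.02, 0], [0.05, 0, 0, 0.02, 0], [0.05, 0, 0, 0.02, 0], [0.05, 0, 0, 0, 0]]])

```text
time_s: 2.88
eef_pos: [0.5146, -0.0505, 0.1065]
tool_rot: [-3.136, -0.16, 0.011]
contact_force: [-1.3, 0.1, -1.0]
gripper_width: 0.589
```

```bash
python3 -c "
from h import *
rel(.518,-.0495,.042)"
```

```text
t 2.8833 pos [ 0.5146 -0.0505  0.1065] yaw 5.84 F [-1.3  0.1 -1. ] w 0.5886091155105813
need tool [ 0.004  -0.0005  0.0645]
```

Call:
arm_command(increments=[[[0.04, 0.003, 0, 0.015, 0], [0.04, 0, 0, 0.015, 0], [0.04, 0, 0, 0.015, 0], [0.04, 0, 0, 0.01, 0], [0.04, 0, 0, 0.006, 0], [0.04, 0, 0, 0.003, 0], [0.04, 0, 0, 0, 0], [0.04, 0, 0, 0, 0]]])

```text
time_s: 3.55
eef_pos: [0.5201, -0.0513, 0.0482]
tool_rot: [3.137, 0.158, 0.002]
contact_force: [-0.4, -0.5, 0.8]
gripper_width: 0.467
```

Call:
arm_command(increments=[[[0, 0, 0, 0, 0], [0, 0, 0, 0, 0], [0, 0, 0, 0, 0], [0, 0, 0, 0, 0], [0, 0, 0, 0, 0], [0, 0, 0, 0, 0]]], grip_force=25)

```text
time_s: 4.05
eef_pos: [0.5203, -0.0509, 0.0484]
tool_rot: [-3.137, -0.159, -0.003]
contact_force: [-0.2, 2.8, 5.1]
gripper_width: 0.13
```

```bash
python3 -c "
from h import *
rel(.518+.0116,-.0495-.114,.042)
f=grab_frame('scene');cv2.imwrite('pics/s1.png',cv2.resize(f['color'][80:300,140:420],None,fx=2.5,fy=2.5))"
```

```text
t 4.05 pos [ 0.5203 -0.0509  0.0484] yaw 5.79 F [-0.2  2.8  5.1] w 0.13010589896767474
need tool [-0.0021  0.1129  0.0064]
```

View pics/s1.png

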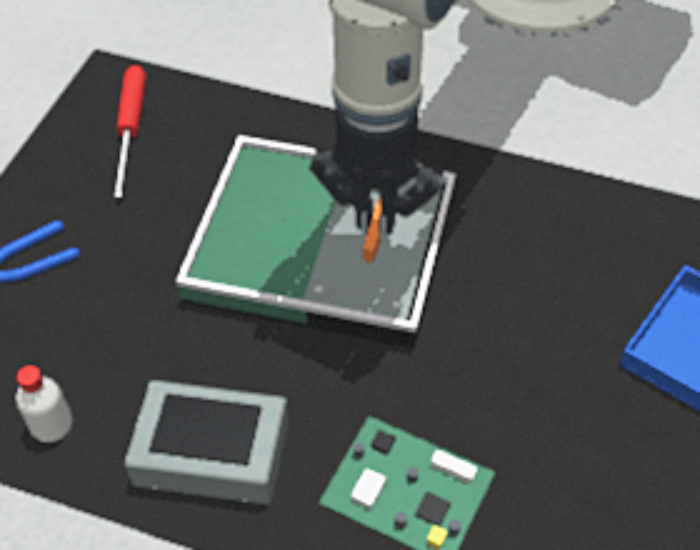

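The picture shows the fingers closed on the orange rib, at about (372,235) in the crop. The opening of about 11 mm matches the 12 mm rib. Next I slide it along tool +y.

Call:
arm_command(increments=[[[0, 0, 0.004, 0, 0], [0, 0, 0.008, 0, 0], [0, 0, 0.01, 0, 0], [0, 0, 0.01, 0, 0], [0, 0, 0.01, 0, 0], [0, 0, 0.01, 0, 0]]])

```text
time_s: 4.6
eef_pos: [0.5256, -0.1023, 0.0484]
tool_rot: [-3.136, -0.159, -0.003]
contact_force: [0.9, 4.9, 6.2]
gripper_width: 0.132
```

```bash
python3 -c "
from h import *
rel(.5203+.0111,-.0509-.1095,.0484)
f=grab_frame('scene');cv2.imwrite('pics/s2.png',cv2.resize(f['color'][80:300,140:420],None,fx=2.5,fy=2.5))"
```

```text
t 4.6 pos [ 0.5256 -0.1023  0.0484] yaw 5.82 F [0.9 4.9 6.2] w 0.13171727065999383
need tool [-0.0001  0.0584 -0.0001]
```

View pics/s2.png

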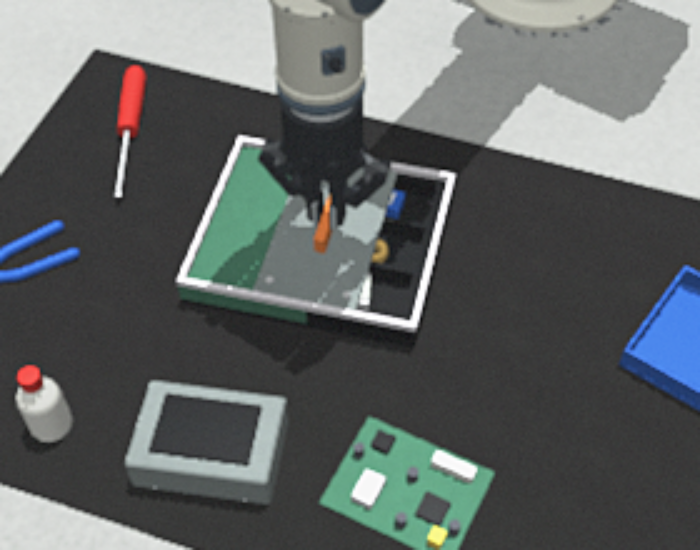

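The cover is sliding flat at about (320,230) in the crop. The far pocket, at about (365,290), shows white, so it holds the fuse. I'll finish the slide.

Call:
arm_command(increments=[[[0, 0, 0.01, 0, 0], [0, 0, 0.01, 0, 0], [0, 0, 0.01, 0, 0], [0, 0, 0.01, 0, 0], [0, 0, 0.01, 0, 0], [0, 0, 0.008, 0, 0], [0, 0, 0, 0, 0], [0, 0, 0, 0, 0]]])

```text
time_s: 5.32
eef_pos: [0.5315, -0.1617, 0.0484]
tool_rot: [3.136, 0.157, 0.003]
contact_force: [0.9, -1.1, 5.6]
gripper_width: 0.132
```

Call:
arm_command(increments=[[[0.04, 0, 0, 0, 0], [0.04, 0, 0, 0, 0], [0.04, 0, 0, 0, 0], [0.04, 0, 0, 0, 0], [0.04, 0, 0, -0.005, 0], [0.04, 0, 0, -0.02, 0], [0.04, 0, 0, -0.03, 0], [0.04, 0, 0, -0.03, 0]]])

```text
time_s: 5.98
eef_pos: [0.5299, -0.1602, 0.1323]
tool_rot: [-3.136, -0.158, 0.004]
contact_force: [0.5, 0.3, 1.1]
gripper_width: 0.468
```

Call:
arm_command(increments=[[[0.04, 0, 0.02, -0.03, 0], [0.04, 0, 0.03, -0.02, 0], [0.04, 0, 0.03, 0, 0], [0.04, 0, 0.03, 0, 0], [0.04, 0, 0.03, 0, 0], [0.04, 0, 0, 0, 0]]])

```text
time_s: 6.48
eef_pos: [0.5442, -0.3046, 0.1816]
tool_rot: [3.136, 0.151, -0.002]
contact_force: [0.4, 0.8, -0.3]
gripper_width: 0.469
```

Run:
```python
from h import *
for c in["top","scene"]:
    f=grab_frame(c);cv2.imwrite(f"pics/{c}3.png",f["color"] if c=="scene" else cv2.resize(f['color'][160:310,220:400],None,fx=4,fy=4))
    for n in["cover","rib","fuse_mid","relay_mid","spacer_mid"]:
        b=boxes_of(n,c)
        for x in b[:2]:
            u,v=x["point"];print(c,n,round(x["score"],2),int(u),int(v),np.round(P(f,u,v),4))
    if c=="top":
        p=cloud(f);z=p[...,2]
        roi=(p[...,0]>.35)&(p[...,0]<.68)&(p[...,1]>-.3)&(p[...,1]<.12)
        for lo,hi in[(.05,.064),(.0335,.0368)]:
            m=(roi&(z>lo)&(z<hi)).astype(np.uint8)
            k,l,s,cc=cv2.connectedComponentsWithStats(m);i=1+s[1:,4].argmax()
            print(s[i,4],cv2.minAreaRect(p[l==i][:,:2].astype(np.float32)))
        # white in pocket
        C=f["color"].astype(int);m=(roi&(z<.0285)&(C.min(-1)>120)).astype(np.uint8)
        k,l,s,cc=cv2.connectedComponentsWithStats(m);i=1+s[1:,4].argmax()
        print("white",s[i],cv2.minAreaRect(p[l==i][:,:2].astype(np.float32)),np.median(p[l==i],0))
rel(.5,-.05,.1)
```

```text
top cover 0.63 329 232 [ 0.5289 -0.161   0.0543]
top cover 0.4 283 234 [ 0.527  -0.0521  0.0189]
top rib 0.83 331 235 [ 0.5221 -0.1639  0.0569]
top fuse_mid 0.65 283 213 [ 0.5791 -0.0521  0.023 ]
top relay_mid 0.45 286 264 [ 0.4549 -0.0584  0.0219]
top spacer_mid 0.52 284 236 [ 0.5226 -0.0545  0.0107]
top spacer_mid 0.3 288 238 [ 0.5186 -0.0637  0.0186]
156 ((0.5292399525642395, -0.16345155239105225), (0.06911371648311615, 0.012156864628195763), 5.921135902404785)
1695 ((0.5292090773582458, -0.1646498441696167), (0.2075810581445694, 0.10994669795036316), 5.220098495483398)
white [252 198  59  88 156] ((0.49068745970726013, -0.004241570830345154), (0.2452550083398819, 0.10402306914329529), 33.167884826660156) [0.46486992 0.00902068 0.00093146]
scene cover 0.56 249 169 [ 0.5411 -0.1559  0.0413]
scene rib 0.9 250 170 [ 0.5391 -0.1537  0.0358]
scene relay_mid 0.39 296 158 [ 0.4503 -0.0566  0.0214]
t 7.0833 pos [ 0.5449 -0.2994  0.1825] yaw 5.81 F [ 0.5  0.  -0. ] w 0.46643355761565963
need tool [-0.0195 -0.2527  0.0824]
```

View pics/top3.png

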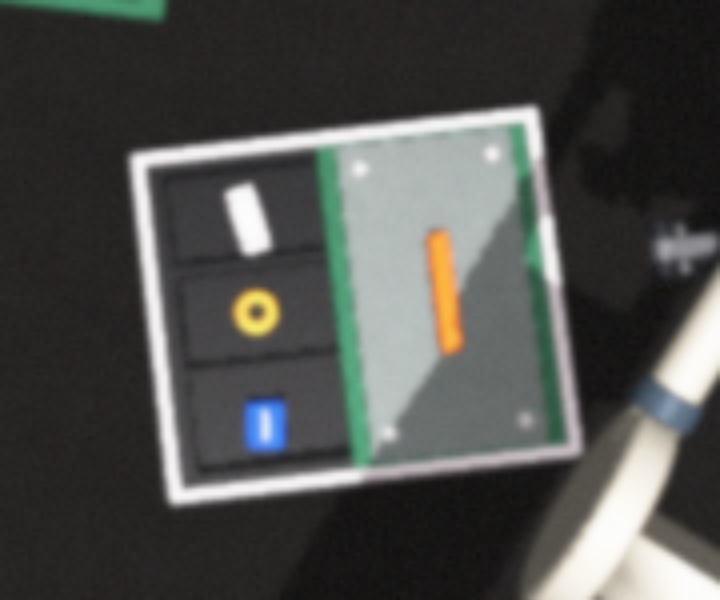

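View pics/scene3.png

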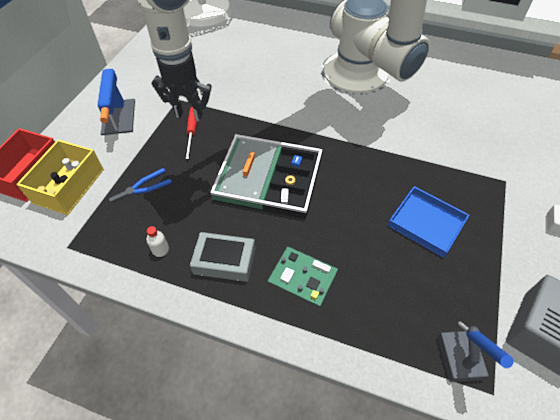

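All three pockets are open and the cover lies flat on the deck. In the crop the fuse is in the +x pocket at about (247,218), the spacer at (256,312) and the relay at (266,426). Now I'll measure the fuse precisely.

Run:
```python
from h import *
f=grab_frame("top")
C=f["color"].astype(int)
m=np.zeros(C.shape[:2],np.uint8);m[203:227,272:292]=(C.min(-1)[203:227,272:292]>110)
v,u=np.nonzero(m);print(len(u),u.min(),u.max(),v.min(),v.max())
q=np.array([P(f,a,b,.024)[:2] for a,b in zip(u,v)],np.float32);print(cv2.minAreaRect(q),q.mean(0))
p=cloud(f);print(np.median(p[m>0],0))
d=q-q.mean(0);w,V=np.linalg.eigh(d.T@d);print(np.degrees(np.arctan(V[1,1]/V[0,1])),np.sqrt(w/len(q)*12))
c=np.array([cv2.minAreaRect(q)[0]])
rib=np.array([.5292,-.1635]);a=np.radians(5.8);print('holder pose rel rib', (q.mean(0)-rib)@np.array([[np.cos(a),-np.sin(a)],[np.sin(a),np.cos(a)]]))
rel(*q.mean(0),.10)
```

```text
157 276 287 206 223
((0.5760221481323242, -0.047500431537628174), (0.043909601867198944, 0.021534228697419167), 17.608888626098633) [ 0.57585466 -0.04768223]
[ 0.57668492 -0.0477055   0.02225365]
17.43848 [0.02123359 0.04256194]
holder pose rel rib [0.05811994 0.11051012]
t 7.1333 pos [ 0.5449 -0.2995  0.1824] yaw 5.8 F [-0.4 -0.2 -0.4] w 0.46742663622193353
need tool [ 0.0562 -0.2474  0.0824]
```

Call:
arm_command(increments=[[[0.038, 0.007, -0.031, 0, 0], [0.038, 0.007, -0.031, 0, 0], [0.038, 0.007, -0.031, 0, 0], [0.038, 0.007, -0.031, 0, 0], [0.038, 0.007, -0.031, 0, 0], [0.038, 0.007, -0.031, 0, 0], [0.038, 0.007, -0.031, 0, 0], [0.038, 0.007, -0.03, 0, 0]]])

```text
time_s: 7.8
eef_pos: [0.5756, -0.0468, 0.1825]
tool_rot: [3.138, 0.158, 0.001]
contact_force: [0.2, 0.3, -1.1]
gripper_width: 0.446
```

Call:
arm_command(increments=[[[0.038, 0, 0, 0.02, -0.1], [0.038, 0, 0, 0.02, -0.1], [0.038, 0, 0, 0.02, 0], [0.038, 0, 0, 0.02, 0], [0.038, 0, 0, 0.01, 0], [0.038, 0, 0, 0, 0], [0.038, 0, 0, 0, 0]]])

```text
time_s: 8.38
eef_pos: [0.5755, -0.0485, 0.0923]
tool_rot: [-3.106, -0.47, 0.001]
contact_force: [-0.3, 0.7, 0.8]
gripper_width: 0.445
```

```bash
python3 -c "
from h import *
rel(.5762,-.0477,.011)"
```

```text
t 8.3833 pos [ 0.5755 -0.0485  0.0923] yaw 17.23 F [-0.3  0.7  0.8] w 0.4454588581789714
need tool [ 0.0009 -0.0006  0.0813]
```

Call:
arm_command(increments=[[[0.038, 0.001, 0, 0.02, 0], [0.038, 0, 0, 0.02, 0], [0.038, 0, 0, 0.014, 0], [0.038, 0, 0, 0.01, 0], [0.038, 0, 0, 0.008, 0], [0.038, 0, 0, 0.005, 0], [0.038, 0, 0, 0.003, 0], [0.038, 0, 0, 0, 0]]])

```text
time_s: 9.05
eef_pos: [0.5768, -0.0482, 0.0124]
tool_rot: [3.106, 0.471, 0.0]
contact_force: [0.6, -0.5, -0.2]
gripper_width: 0.449
```

```bash
python3 -c "
from h import *
rel(.5762,-.0477,.011)
f=grab_frame('scene');cv2.imwrite('pics/s4.png',cv2.resize(f['color'][100:240,200:380],None,fx=4,fy=4))"
```

```text
t 9.05 pos [ 0.5768 -0.0482  0.0124] yaw 17.23 F [ 0.6 -0.5 -0.2] w 0.4494510291629314
need tool [-0.0004 -0.0007  0.0014]
```

View pics/s4.png

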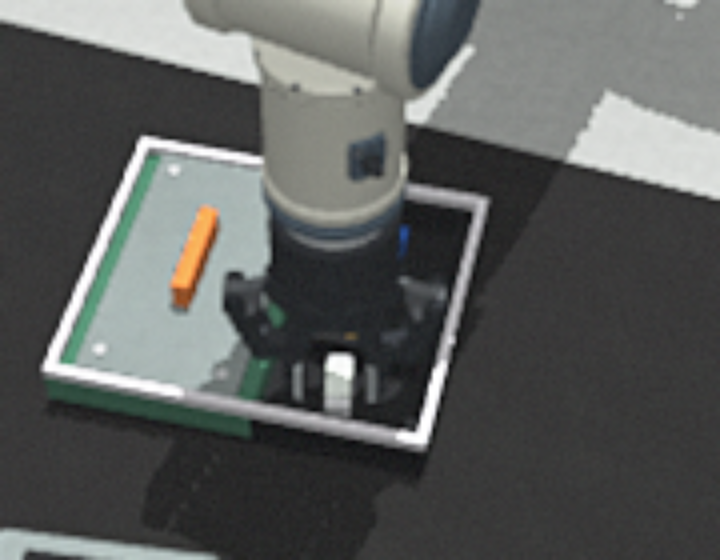

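The fingers straddle the white fuse at about (340,380), one on each side, with no contact force. I'll close on it.

Call:
arm_command(increments=[[[0.0, 0, 0, 0.001, 0], [0, 0, 0, 0, 0], [0, 0, 0, 0, 0], [0, 0, 0, 0, 0], [0, 0, 0, 0, 0], [0, 0, 0, 0, 0]]], grip_force=35)

```text
time_s: 9.6
eef_pos: [0.5772, -0.0483, 0.0121]
tool_rot: [3.106, 0.471, 0.002]
contact_force: [-0.2, -0.6, 4.8]
gripper_width: 0.179
```

Call:
arm_command(increments=[[[0, 0, 0, -0.005, 0], [0, 0, 0, -0.01, 0], [0, 0, 0, -0.015, 0], [0, 0, 0, -0.02, 0], [0, 0, 0, -0.02, 0], [0, 0, 0, -0.02, 0], [0, 0, 0, -0.015, 0], [0, 0, 0, 0, 0]]])

```text
time_s: 10.27
eef_pos: [0.5784, -0.0484, 0.1212]
tool_rot: [3.104, 0.471, 0.01]
contact_force: [0.7, -0.1, 1.3]
gripper_width: 0.174
```

```bash
python3 -c "
from h import *
rel(.5254,.308,.11)
f=grab_frame('scene');cv2.imwrite('pics/s5.png',cv2.resize(f['color'][80:240,200:380],None,fx=4,fy=3.75))"
```

```text
t 10.2667 pos [ 0.5784 -0.0484  0.1212] yaw 17.24 F [ 0.7 -0.1  1.3] w 0.17402229303326536
need tool [ 0.055  -0.3561  0.0105]
```

View pics/s5.png

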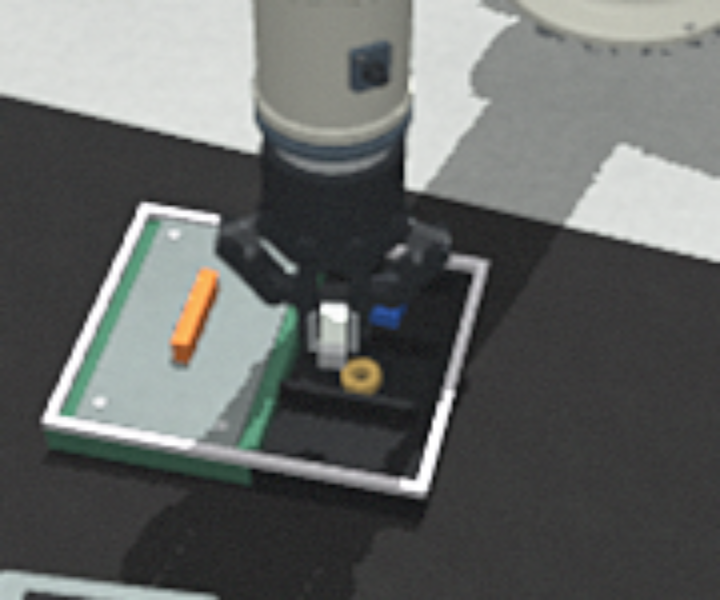

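The fuse is held between the pads at about (335,330), above its empty pocket, with the spacer and relay still in theirs. I'll carry it to the tray.

Call:
arm_command(increments=[[[0, 0.003, -0.015, 0, 0], [0, 0.005, -0.03, 0, 0], [0, 0.005, -0.03, 0, 0], [0, 0.005, -0.03, 0, 0], [0, 0.005, -0.03, 0, 0], [0, 0.005, -0.03, 0, 0], [0, 0.005, -0.03, 0, 0], [0, 0.005, -0.03, 0, 0]]])

```text
time_s: 10.98
eef_pos: [0.545, 0.1792, 0.1144]
tool_rot: [3.106, 0.471, -0.004]
contact_force: [0.3, 0.2, -0.2]
gripper_width: 0.179
```

Call:
arm_command(increments=[[[0, 0.005, -0.03, 0, 0], [0, 0.005, -0.03, 0, 0], [0, 0.004, -0.03, 0, 0], [0, 0.003, -0.025, 0, 0], [0, 0, -0.015, 0, 0], [0, 0, 0, 0, 0], [0, 0, 0, 0, 0]]])

```text
time_s: 11.57
eef_pos: [0.5233, 0.3071, 0.115]
tool_rot: [3.105, 0.473, -0.003]
contact_force: [0.2, -1.1, -0.1]
gripper_width: 0.181
```

```bash
python3 -c "
from h import *
rel(.5254,.308,.009)
f=grab_frame('scene');cv2.imwrite('pics/s6.png',cv2.resize(f['color'][100:260,340:520],None,fx=4,fy=3.75))
f=grab_frame('top');p=cloud(f);m=(p[...,1]>.2)&(p[...,1]<.27)&(p[...,0]>.45)&(p[...,0]<.6)&(p[...,2]<.015);print(np.median(p[m][:,2]))"
```

```text
t 11.5667 pos [0.5233 0.3071 0.115 ] yaw 17.31 F [ 0.2 -1.1 -0.1] w 0.1810569324268213
need tool [ 0.0025 -0.0004  0.106 ]
0.001978796673734906
```

View pics/s6.png

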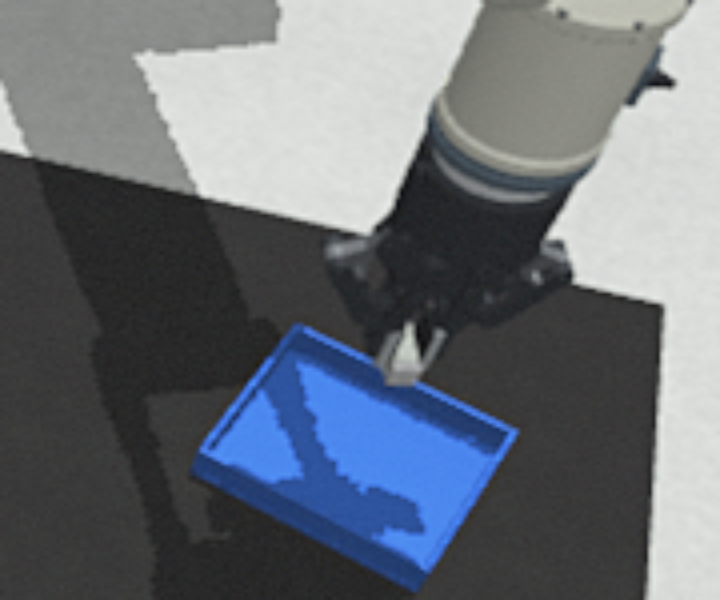

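The fuse is still held, at about (405,360), above the tray. I'll lower it, slowing near the floor.

Call:
arm_command(increments=[[[0, 0.002, 0, 0.02, 0], [0, 0, 0, 0.025, 0], [0, 0, 0, 0.02, 0], [0, 0, 0, 0.015, 0], [0, 0, 0, 0.01, 0], [0, 0, 0, 0.007, 0], [0, 0, 0, 0, 0], [0, 0, 0, 0, 0]]])

```text
time_s: 12.33
eef_pos: [0.5263, 0.3074, 0.0198]
tool_rot: [-3.106, -0.47, -0.001]
contact_force: [0.1, 0.5, 0.2]
gripper_width: 0.174
```

```bash
python3 -c "
from h import *
rel(.5254,.308,.009)"
```

```text
t 12.3333 pos [0.5263 0.3074 0.0198] yaw 17.19 F [0.1 0.5 0.2] w 0.174049651482731
need tool [-0.0007 -0.0009  0.0108]
```

Call:
arm_command(increments=[[[0, 0, 0, 0.003, 0], [0, 0, 0, 0.003, 0], [0, 0, 0, 0.002, 0], [0, 0, 0, 0.001, 0], [0, 0, 0, 0.001, 0], [0, 0, 0, 0, 0], [0, 0, 0, 0, 0]]])

```text
time_s: 12.92
eef_pos: [0.5259, 0.3078, 0.0093]
tool_rot: [3.106, 0.471, 0.0]
contact_force: [-0.4, 0.4, -0.7]
gripper_width: 0.178
```

Call:
arm_command(increments=[[[0, 0, 0, 0.001, 0], [0, 0, 0, 0, 0], [0, 0, 0, 0, 0]]])

```text
time_s: 13.17
eef_pos: [0.5259, 0.3077, 0.0082]
tool_rot: [3.106, 0.471, -0.0]
contact_force: [-0.2, -1.1, -0.2]
gripper_width: 0.174
```

Call:
arm_command(increments=[[[0, 0, 0, 0.001, 0], [0, 0, 0, 0, 0], [0, 0, 0, 0, 0]]])

```text
time_s: 13.42
eef_pos: [0.5261, 0.3079, 0.0082]
tool_rot: [-3.106, -0.471, -0.001]
contact_force: [-2.5, -1.1, 4.8]
gripper_width: 0.176
```

Contact: the upward force is now 4.8 N, so the fuse is resting on the floor. I'll open in steps and retreat upward.

Call:
arm_command(increments=[[[0.02, 0, 0, 0, 0], [0.025, 0, 0, 0, 0], [0.035, 0, 0, 0, 0], [0.04, 0, 0, 0, 0], [0.04, 0, 0, 0, 0], [0.04, 0, 0, 0, 0]]])

```text
time_s: 13.92
eef_pos: [0.5259, 0.3077, 0.0071]
tool_rot: [3.106, 0.471, -0.0]
contact_force: [0.0, 0.7, 0.3]
gripper_width: 0.467
```

Call:
arm_command(increments=[[[0.04, 0, 0, -0.01, 0], [0.04, 0, 0, -0.015, 0], [0.04, 0, 0, -0.03, 0], [0.04, 0, 0, -0.03, 0], [0.04, 0, 0, -0.03, 0], [0.04, -0.03, 0, -0.01, 0], [0.04, -0.03, 0, 0, 0], [0.04, -0.03, 0, 0, 0]]])

```text
time_s: 14.58
eef_pos: [0.4398, 0.2811, 0.1345]
tool_rot: [-3.105, -0.47, -0.005]
contact_force: [-0.5, 0.7, -1.3]
gripper_width: 0.466
```

Call:
arm_command(increments=[[[0.04, -0.02, 0.03, 0, 0], [0.04, -0.01, 0.03, 0, 0], [0.04, 0, 0.03, 0, 0], [0.04, 0, 0.03, 0, 0], [0.04, 0, 0, 0, 0]]])

```text
time_s: 15.0
eef_pos: [0.4479, 0.1536, 0.1335]
tool_rot: [3.105, 0.464, 0.003]
contact_force: [0.2, 0.2, 0.5]
gripper_width: 0.471
```

Run:
```python
from h import *
f=grab_frame("scene");cv2.imwrite("pics/s7.png",f["color"])
f=grab_frame("top");cv2.imwrite("pics/t7.png",f["color"]);p=cloud(f);C=f["color"].astype(int)
m=(abs(p[...,0]-.526)<.06)&(abs(p[...,1]-.308)<.06)&(C.min(-1)>110)
print(m.sum(),np.median(p[m],0),cv2.minAreaRect(p[m][:,:2].astype(np.float32)))
for c in["scene","top"]:
  for n in["fuse_mid","relay_mid","spacer_mid"]:
    for x in boxes_of(n,c)[:1]:print(c,n,x)
rel(.5,.3,.1)
```

```text
173 [0.52549844 0.30655698 0.01812838] ((0.5254496932029724, 0.3099726438522339), (0.04719047620892525, 0.02580522745847702), 16.185993194580078)
scene fuse_mid {'point': [428.3, 220.7], 'score': 0.63}
scene relay_mid {'point': [295.3, 159.4], 'score': 0.59}
scene spacer_mid {'point': [429.0, 221.5], 'score': 0.26}
top fuse_mid {'point': [137.1, 236.9], 'score': 0.62}
top relay_mid {'point': [288.2, 266.5], 'score': 0.53}
top spacer_mid {'point': [286.2, 266.4], 'score': 0.29}
t 15.4 pos [0.4466 0.1585 0.1323] yaw 17.33 F [ 0.1 -1.1  0.1] w 0.47227678695841474
need tool [ 0.0931 -0.1192  0.0323]
```

View pics/s7.png

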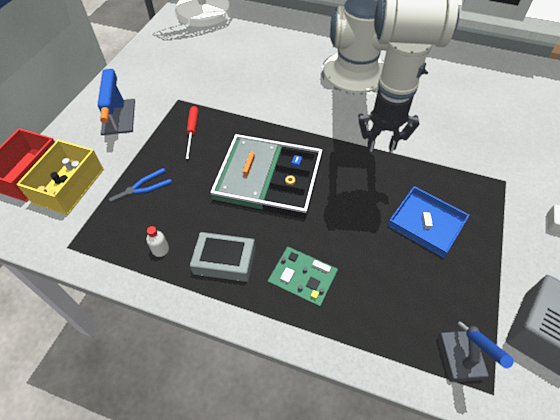

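View pics/t7.png

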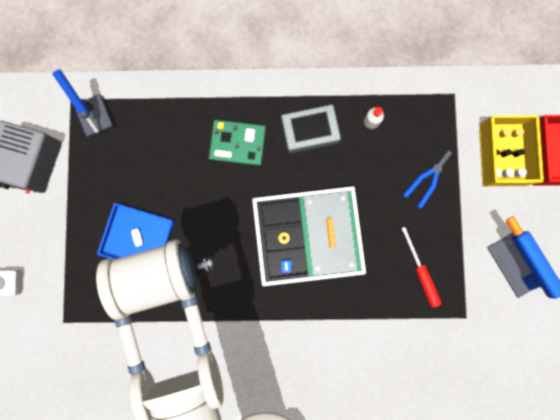

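The fuse lies flat in the tray, at about (137,237) in the top view, with its top at 18 to 20 mm. The cover is on the deck at about (331,234), and the relay and spacer are in their pockets. The arm is clear of everything, so I'll hand in.

```bash
python3 -c "
from station import *
print(sign_off())"
```

```text
the job is handed in; nothing more can be done
None
```

I slid the cover onto the green deck and moved the fuse into the blue tray, then handed the job in at about 15.4 s of the 51 s limit. `sign_off` gave no verdict.

- **Cover:** I gripped it by the rib and slid it about 114 mm. It lies flat, and all three pockets are open to view.
- **Fuse:** It was in the +x pocket. I carried it to the tray, lowered it until the wrist felt about 5 N of floor contact, and then let go. It lies flat about 2 mm from the tray centre, with its top at about 18 mm; about 20 mm was expected, so that is within the 2 mm calibration.
- **Everything else:** The relay and spacer are in their pockets, and the board, instrument and hand tools look unmoved in the pictures. The arm was clear of everything, with forces at noise level.

**Disagreement in the last check:** the network put the spacer, with low scores of 0.26 and 0.29, on the fuse in one camera and on the relay in the other. Both pictures clearly show the brass ring in the middle pocket.

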